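# Change the empty reagent cup behind the bottles

## Task

In the analyser's reagent bay an empty open cup stands behind two tall bottles. Set both bottles aside in the long white tray, move the empty cup into the round steel dish, stand the fresh capped cup centred on the rear mark where the empty one stood, and only then put each bottle back on the spot it came from. Keep all four upright throughout and leave the timer, the tip box and the tube rack alone.

Things in the scene. Friction and masses are not known exactly. Their poses are not given: they have to be found in the camera images.
- bay: Reagent bay, fixed to the bench, turned a little: grey plate 150 (its x) x 190 (its y) mm, top 6 mm above the bench, with a cream rim 14 mm high along both sides and the far (+x) edge. Three dark square marks on the plate: two front marks centred at x -25, y +46 and y -46 mm (a bottle stands on each at the start, which on which varies) and one rear mark centred at x +25, y 0 mm. Origin: centre of the underside, at bench height; z up.
- tray: Set-down tray, fixed, long, white, open: 130 (its x) x 230 (its y) x 18 mm high, walls 4 mm, floor 4 mm thick. Room for both bottles side by side along its y. Origin: centre of the underside; z up.
- dish: Discard dish, fixed, round, shallow, dull grey steel: 132 mm across, 18 mm high, wall 3 mm, floor 4 mm thick. Origin: centre of the underside; z up.
- round_bottle: Round amber bottle with a paper label, loose, about 0.25 kg: body 52 mm diameter up to 104 mm, black cap 36 mm diameter from 105 to 125 mm high. Stands on a front mark of the bay, about 2 mm off its centre. Origin: centre of the underside; z is its axis.
- square_bottle: Square white plastic bottle with a paper label, loose, about 0.22 kg: body 48 x 48 mm up to 104 mm, black round cap 36 mm diameter from 105 to 125 mm high. Stands on the other front mark. Origin: centre of the underside; x and y square to its flat sides, z up.
- empty_cup: Empty white cup, open at the top, loose, about 0.03 kg: 44 mm diameter, 50 mm high, wall 3 mm. Stands on the rear mark of the bay, behind the bottles, which leave no room for a gripper. Origin: centre of the underside; z is its axis.
- fresh_cup: Fresh white cup of the same size with a closed grey cap, loose, about 0.08 kg: 44 mm diameter (cap 45 mm, from 40 to 50 mm high, with a small nub 4 mm higher). Stands on the open bench. Origin: centre of the underside; z is its axis.
- timer: Bystander: flat white bench timer, 60 x 80 x 22 mm, loose. Origin: centre of the underside.
- tip_box: Bystander: blue pipette-tip box with a clear top, 85 x 120 x 67 mm, loose. Origin: centre of the underside.
- rack: Bystander: white rack with capped sample tubes, 50 x 240 mm, 70 mm high, loose. Origin: centre of the underside.
Not all that is in view belongs to the job. Leave any blue or turquoise look-alike of the square_bottle alone.

How it is judged:
By the outcome, as a careful person would: the job done as asked, in the order asked, and still so for the second after the job is handed in, with the robot touching nothing.
It also fails if it takes over 131 s, if anything falls off the work surface, if the arm or the gripper's body presses on something with over 40 N, if the wrist force passes 120 N, or if a joint passes its speed limit or range.

## Robot

A 7-joint arm with a two-finger parallel gripper is mounted at the origin on the work surface. World frame = base frame: x ahead of the robot, y to its left, z up, the work surface at z = 0. Lengths are in m, angles in degrees, forces in N, time in s.
With the tool pointing down it reaches from about 0.4 to 0.9 m from the base axis. Payload 5.5 kg.
Tool frame: the origin (TCP) lies between the finger pads; the fingertips stand 19 mm ahead of it and the grasp point (between the pads) is the TCP; z points along the fingers, y is the line along which they close (so a half turn about z gives the same grasp; the last joint's range is limited). The gripper opens to 92 mm and grips with 3 to 60 N. Pads are 19 mm wide; open, the fingers measure 130 mm over their backs; the gripper's body (75 mm by 190 mm) begins 47 mm behind the grasp point.
Start: joints at [-56.253, 28.699, -24.465, 88.831, 12.651, 65.22, -12.049], TCP at [0.208, 0.616, 0.246] pointing down, gripper open.
Joint ranges: [-164.97, 164.97], [-17.58, 116.51], [-87.97, 89.64], [11.32, 138.91], [-80.73, 260.73], [10.89, 115.49], [-147.41, 147.41]. Speed limits (degrees/s): [147.25, 147.25, 180, 180, 180, 180, 180].

## Interface

Orientations are given as a 3x3 rotation matrix whose columns are the frame's x, y, z axes.
In Python, from plant import get_state, snapshot, camera_model, close_job, find_in, outline_of, landmark_of gives the robot as it stands.
- The arm moves only by the tool servo_tool, never from a script. Its argument "rows" is one flat list of numbers, 4 for each row, row after row: the shift along the tool's x, y, z in m, then the turn about the tool's z in rad. A call has 1 to 12 rows; each row is the pose to reach, as a shift and turn from the pose commanded when the call began, along the tool's axes at that moment; what a row does not reach only later rows make up. A row lasts 1/8 s, in which the tool goes at most 62.5 mm and 10.7 degrees, less where a joint would pass 70% of its speed; a pose out of reach is approached as far as the arm can. A call with a gripper value outside its range is refused whole. "fingers" is the finger opening in m, from 0 to 0.0918, set as the call begins (left out, the last holds). The fingers move at their own pace and stop on an object; "grip_force" is the grip in N (left out, the last holds). Time passes only in rows, so rows that repeat a pose let the fingers close. It gives the time, the measured TCP pose, the force, the opening and the grip force at its end, in the units of the state.
- get_state(): the state, without advancing time (a new reading comes with each control period).
- snapshot(name): name is "side" or "top" or "wrist"; returns the picture (400x640x3 uint8, red, green, blue); there is no depth.
- camera_model(name): a dict with "vfov" (degrees; the focal length in pixels is half the picture's height over the tangent of half this angle, whatever the lens; pixels are square), "cx", "cy" (the principal point, pixels), "k1" (the pictures are not rectified: a ray, as slopes to the right and down, at radius r is drawn at 1 + k1 r^2 times it, then the intrinsics apply), "pose" (4x4, takes a point from camera to world coordinates). Camera axes: x right, y up, looking along -z (the intrinsics and any distortion apply to the point x, -y, -z); pixel columns grow to the right and rows downward; lengths in m; the calibration is good to about 2 mm. A picture is of the moment at which its call begins: read the wrist's pose just before it. camera_model takes no time and is no camera call; for the wrist camera it gives the pose at the moment of the call.
- close_job(): hands the job in; it is judged then, once.
Trained networks look in the newest picture that a camera, given by its name, has taken for a name from the list of things; names that differ only in an ending like _2 or _b are one class to them, and where a whole thing is asked for, a point or a joint stands for the part that bears it (a point fixed in the world has none). Each returns a list of dicts, best first, with "conf" (0 to 1); they miss things now and then, are a little off and sometimes report something else, mostly with a low value. They report only what shows in the picture. A call takes as long as a camera call. They do not tell look-alikes from the thing itself.
- find_in(camera, target): "extent" ([left, top, right, bottom] in pixels, round what is visible of it).
- outline_of(camera, target): "mask" (400x640 bool, what is visible of it) and "extent" ([left, top, right, bottom] in pixels, round what is visible of it).
- landmark_of(camera, target): "point" ([column, row] in pixels: a listed point, or the origin of a listed thing).
The state is a dict: "time_s": time; "q": joint angles; "dq": joint speeds; "tau": joint torques, N m; "tool_pos": TCP position; "tcp_rot": TCP orientation; "contact_force": force on the tool from outside, world axes, zero at the start; "torque": the same for the moment, N m; "opening": finger opening in m; "grasp_force": force on a finger pad.
Only numpy, scipy, OpenCV 4.12 (cv2) and the standard library are available. Lean on these libraries where they do the work, as an engineer would, in place of code of your own. Each camera call takes 0.05 s, during which the arm holds its last target. There are 200 camera calls.

## Working session

There is one attempt and no reset: what is moved stays moved. The work goes in short steps, Python scripts to look and compute and a tool call to move; the robot and the scene stay as the last step left them, time stands still between calls to the robot, and variables do not carry over. Pictures are saved under pics/ and viewed, at most 14 in all, crops included, and the job is handed in when it is done.

Besides the shell and the picture viewer there is one more tool, called by a JSON object that holds its "fn" and its "kwargs", one argument or row to a line. servo_tool: Moves the arm, as the interface text tells. Its arguments: {"type":"object","properties":{"rows":{"type":"array","items":{"type":"number"}},"fingers":{"type":"number"},"grip_force":{"type":"number"}},"required":["rows"]}

```bash
mkdir -p pics; ls; cat > h.py <<'E'
import numpy as np, cv2
from plant import *
def px2w(cam,uv,z,m=None):
    m=m or camera_model(cam); f=200/np.tan(np.radians(m['vfov'])/2)
    d=(np.array(uv,float)-[m['cx'],m['cy']])/f
    s=d.copy()
    for _ in range(20): s=d/(1+m['k1']*(s@s))
    P=np.array(m['pose']); r=P[:3,:3]@np.array([s[0],-s[1],-1]); o=P[:3,3]
    return o+r*(z-o[2])/r[2]
def w2px(cam,p,m=None):
    m=m or camera_model(cam); f=200/np.tan(np.radians(m['vfov'])/2)
    P=np.array(m['pose']); c=P[:3,:3].T@(np.array(p)-P[:3,3])
    s=np.array([c[0],-c[1]])/-c[2]; s=s*(1+m['k1']*(s@s))
    return s*f+[m['cx'],m['cy']]
def save(n,im): cv2.imwrite('pics/'+n+'.png',np.ascontiguousarray(im[...,::-1]))
E
python3 - <<'E'
from h import *
for c in ['top','side']:
    im=snapshot(c); save(c+'0',im); m=camera_model(c); print(c,m['vfov'],m['k1'],np.round(m['pose'],3).tolist())
    for t in ['bay','tray','dish','round_bottle','square_bottle','empty_cup','fresh_cup','timer','tip_box','rack']:
        print(t,[(np.round(d['point']).tolist(),round(d['conf'],2),np.round(px2w(c,d['point'],0),3)[:2].tolist()) for d in landmark_of(c,t)[:3]])
s=get_state();print(s['time_s'],s['tool_pos'],np.round(s['tcp_rot'],3).tolist())
E
```

```text
pics
top 46.451089862966924 -0.10795381045674453 [[-0.027, 0.978, -0.209, 0.366], [-1.0, -0.027, 0.003, -0.003], [-0.003, 0.209, 0.978, 1.185], [0.0, 0.0, 0.0, 1.0]]
bay [([308.0, 200.0], 0.86, [0.615, 0.015])]
tray [([197.0, 253.0], 0.74, [0.485, 0.303])]
dish [([434.0, 245.0], 0.83, [0.487, -0.305])]
round_bottle [([291.0, 214.0], 0.94, [0.58, 0.06])]
square_bottle [([379.0, 192.0], 0.84, [0.631, -0.171]), ([326.0, 212.0], 0.83, [0.582, -0.03]), ([375.0, 257.0], 0.72, [0.462, -0.152])]
empty_cup [([310.0, 195.0], 0.7, [0.629, 0.008])]
fresh_cup []
timer [([436.0, 160.0], 0.82, [0.715, -0.327])]
tip_box [([197.0, 164.0], 0.61, [0.722, 0.308])]
rack [([300.0, 138.0], 0.84, [0.785, 0.033]), ([312.0, 195.0], 0.55, [0.627, 0.003])]
side 47.632569433651 -0.11739483495849745 [[0.985, 0.111, -0.131, 0.49], [-0.171, 0.567, -0.806, -0.754], [-0.015, 0.817, 0.577, 0.601], [0.0, 0.0, 0.0, 1.0]]
bay [([316.0, 219.0], 0.85, [0.609, 0.004])]
tray [([253.0, 156.0], 0.77, [0.488, 0.307])]
dish [([275.0, 346.0], 0.88, [0.49, -0.306])]
round_bottle []
square_bottle [([344.0, 275.0], 0.89, [0.63, -0.17]), ([307.0, 234.0], 0.84, [0.582, -0.04]), ([251.0, 281.0], 0.68, [0.46, -0.155])]
empty_cup [([322.0, 214.0], 0.73, [0.623, 0.019])]
fresh_cup [([239.0, 232.0], 0.61, [0.444, -0.009])]
timer [([414.0, 332.0], 0.95, [0.715, -0.32])]
tip_box [([337.0, 146.0], 0.71, [0.717, 0.311])]
rack [([390.0, 205.0], 0.91, [0.778, 0.023]), ([253.0, 154.0], 0.35, [0.488, 0.313]), ([326.0, 214.0], 0.32, [0.632, 0.02])]
1.1 [0.20799591 0.61582868 0.24572917] [[-0.947, 0.32, -0.0], [0.32, 0.947, 0.0], [0.0, 0.0, -1.0]]
```

View pics/top0.png

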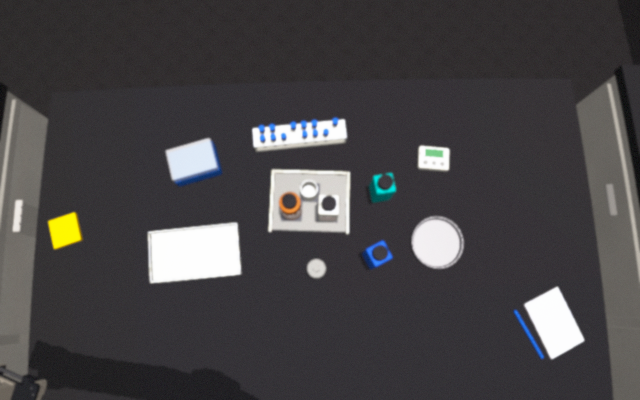

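View pics/side0.png

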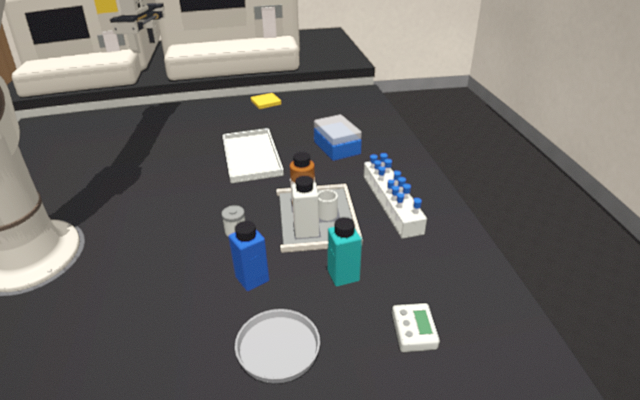

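The picture shows the amber bottle at (291,205), the white square bottle at (328,205), the open cup at (309,188) and the fresh capped cup at (316,268). The candidates for square_bottle are white (328,205), turquoise (383,186) and blue (378,254). I choose the white one in the bay. Next I move above the bay for a close look.

{"fn": "servo_tool", "kwargs": {
  "rows": [-0.13,-0.118,-0.05,0.3,-0.26,-0.237,-0.1,0.6,-0.39,-0.355,-0.1,0.9,-0.521,-0.474,-0.1,1.245,-0.521,-0.474,-0.1,1.245,-0.521,-0.474,-0.1,1.245,-0.521,-0.474,-0.1,1.245,-0.521,-0.474,-0.1,1.245,-0.521,-0.474,-0.1,1.245,-0.521,-0.474,-0.1,1.245,-0.521,-0.474,-0.1,1.245,-0.521,-0.474,-0.1,1.245],
  "fingers": 0.085,
  "grip_force": 20
}}

```text
time_s: 2.6
tool_pos: [0.5512, -0.0046, 0.3463]
tcp_rot: [[0.005, 1.0, 0.001], [1.0, -0.005, -0.002], [-0.002, 0.001, -1.0]]
contact_force: [0.0, 1.1, -1.5]
opening: 0.085
grasp_force: 0.0
```

```bash
python3 - <<'E'
from h import *
m=camera_model('wrist'); im=snapshot('wrist'); save('w1',im); print(m['vfov'],m['k1'],np.round(m['pose'],3).tolist())
for t,z in [('bay',0),('round_bottle',.006),('square_bottle',.006),('empty_cup',.006),('fresh_cup',0)]:
    print(t,[(np.round(d['point']).tolist(),round(d['conf'],2),np.round(px2w('wrist',d['point'],z,m),3)[:2].tolist()) for d in landmark_of('wrist',t)[:3]])
E
```

```text
65.98805931120495 -0.00634704345557197 [[1.0, 0.007, -0.0, 0.552], [-0.006, 0.967, 0.257, 0.065], [0.002, -0.257, 0.967, 0.485], [0.0, 0.0, 0.0, 1.0]]
bay [([360.0, 151.0], 0.75, [0.61, 0.017])]
round_bottle [([348.0, 125.0], 0.68, [0.59, 0.057])]
square_bottle [([341.0, 179.0], 0.97, [0.579, -0.027]), ([370.0, 261.0], 0.72, [0.631, -0.168]), ([275.0, 252.0], 0.62, [0.47, -0.15])]
empty_cup [([378.0, 150.0], 0.64, [0.637, 0.018]), ([248.0, 162.0], 0.54, [0.434, 0.001])]
fresh_cup [([249.0, 161.0], 0.8, [0.435, 0.002])]
```

View pics/w1.png

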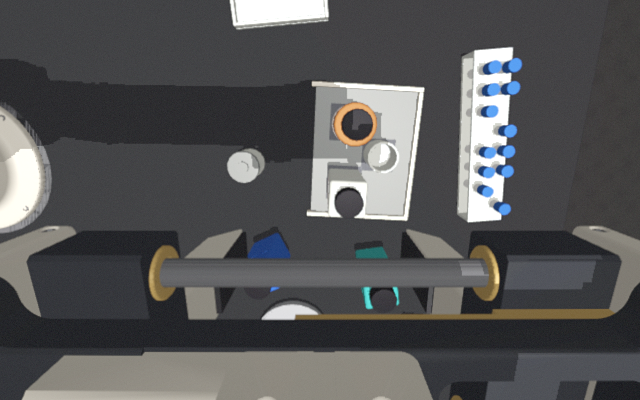

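```bash
python3 - <<'E'
import cv2
im=cv2.imread('pics/w1.png')[70:235,215:435]
cv2.imwrite('pics/w1c.png',cv2.resize(im,(792,594),interpolation=cv2.INTER_CUBIC))
E
```

```text
(no output)
```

View pics/w1c.png

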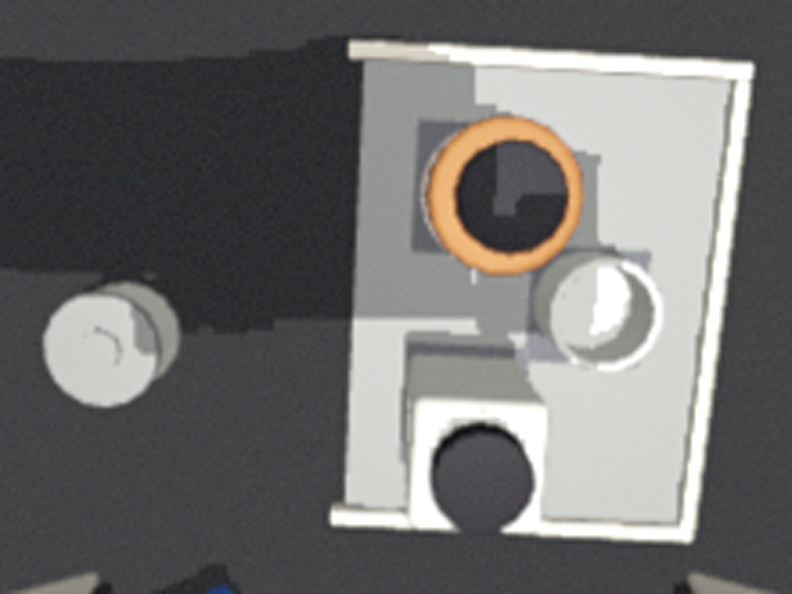

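```bash
python3 - <<'E'
from h import *
m=camera_model('wrist')
W=lambda c,z:px2w('wrist',np.array(c)/3.6+[215,70],z,m)[:2]
for z in(.014,.02):
    c=np.array([W(p,z) for p in [(348,41),(753,63),(691,542),(330,525)]]);print(z,c.round(4).tolist(),c.mean(0),np.linalg.norm(c-np.roll(c,1,0),axis=1))
    for a,b in((0,1),(3,2),(3,0),(2,1)): d=c[b]-c[a]; print(np.degrees(np.arctan2(d[1],d[0])).round(2))
for n,p,z in [('round',(511,196),.131),('roundshoulder',(505,195),.110),('square',(482,477),.131),('cup',(606,313),.056),('fresh',(100,350),.05)]: print(n,W(p,z).round(4))
c=[W(p,.11) for p in[(415,400),(546,404),(540,525),(409,523)]];print(np.round(c,4).tolist())
m=camera_model('top')
for t in('tray','dish','bay'):
    mk=outline_of('top',t)[0]['mask'].astype('uint8'); k=max(cv2.findContours(mk,0,1)[0],key=cv2.contourArea)[:,0]
    w=np.array([px2w('top',p,.018,m)[:2] for p in k],np.float32); print(t,cv2.minAreaRect(w))
E
```

```text
0.014 [[0.5325, 0.1248], [0.6947, 0.1169], [0.6839, -0.0848], [0.5229, -0.0771]] [0.60850783 0.01997674] [0.20215987 0.16234251 0.20199234 0.16121743]
-2.79
-2.73
87.26
86.94
0.02 [[0.5328, 0.1242], [0.6928, 0.1163], [0.6822, -0.0828], [0.5232, -0.0752]] [0.60776118 0.02062553] [0.1995826  0.16027285 0.19941721 0.15916211]
-2.79
-2.73
87.26
86.94
round [0.587  0.0664]
roundshoulder [0.5872 0.0665]
square [ 0.58   -0.0236]
cup [0.6327 0.0218]
fresh [0.4352 0.0063]
[[0.5582, -0.0019], [0.6032, -0.0032], [0.6027, -0.0468], [0.5563, -0.0461]]
tray ((0.48440197110176086, 0.30694761872291565), (0.13547979295253754, 0.23378995060920715), 4.837032318115234)
dish ((0.49382686614990234, -0.30844056606292725), (0.13096901774406433, 0.13106591999530792), 41.85795593261719)
bay ((0.610745906829834, 0.010789066553115845), (0.20142994821071625, 0.15491415560245514), 86.70721435546875)
```

```bash
python3 - <<'E'
from h import *
import cv2
for n,p in [('round',(.587,.0664,.131)),('square',(.58,-.0236,.131)),('cup',(.6327,.0218,.056)),('fresh',(.4352,.0063,.05)),('c1',(.5328,.1242,.02)),('c2',(.6928,.1163,.02)),('c3',(.6822,-.0828,.02)),('c4',(.5232,-.0752,.02))]:
    print(n,w2px('top',p).round(1),w2px('side',p).round(1))
a=cv2.imread('pics/top0.png')[150:290,255:365]; b=cv2.imread('pics/side0.png')[140:280,215:365]
a=cv2.resize(a,(440,560),interpolation=2);b=cv2.resize(b,(360,336),interpolation=2)
c=np.zeros((560,800,3),np.uint8);c[:,:440]=a;c[:336,440:]=b;cv2.imwrite('pics/cmp.png',c)
E
```

```text
round [285.  200.8] [300.1 152.9]
square [324.  202.8] [303.  176.1]
cup [304.7 188.5] [325.8 192. ]
fresh [312.9 268.4] [232.3 209.2]
c1 [265.4 231.4] [275.3 184.9]
c2 [268.2 170.1] [343.6 179.4]
c3 [345. 172.] [360.  233.5]
c4 [344.5 233.1] [280.  240.9]
```

View pics/cmp.png

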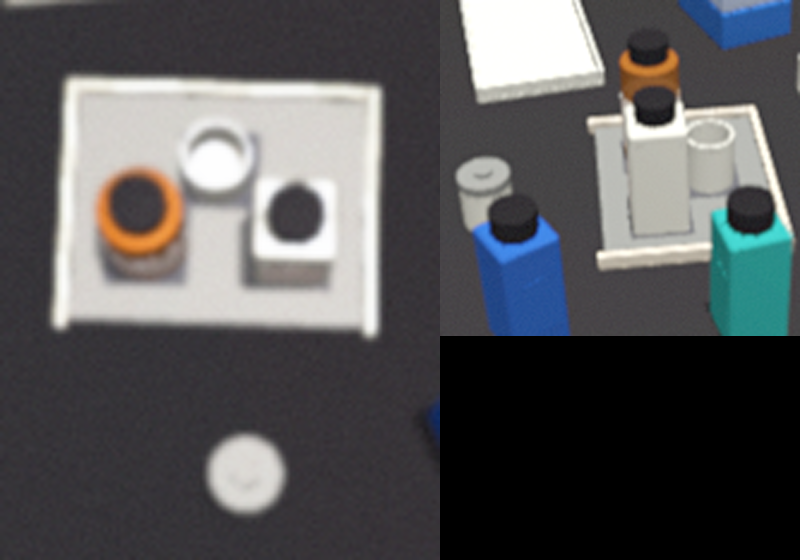

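```bash
python3 - <<'E'
from h import *
print(np.round(camera_model('wrist')['pose'],3)[:3,3],get_state()['tool_pos'])
T=lambda x,y,z:px2w('top',(x/4+255,y/4+150),z)[:2].round(4)
S=lambda x,y,z:px2w('side',((x-440)/2.4+215,y/2.4+140),z)[:2].round(4)
print('round',T(138,203,.131),S(649,42,.131)); print('sq',T(296,212,.131),S(655,97,.131))
print('cup',T(214,155,.056),S(711,133,.056)); print('fresh',T(246,474,.05),S(484,173,.05))
c=np.array([T(*p,.02) for p in [(53,327),(66,78),(382,88),(377,336)]]);print(c.tolist(),c.mean(0))
for p in[(253,178),(335,180),(333,256),(251,252)]:print(T(*p,.11))
E
```

```text
[0.55  0.071 0.485] [0.54949198 0.00156985 0.34567895]
round [0.5869 0.0559] [0.5884 0.0469]
sq [ 0.5792 -0.0352] [ 0.5808 -0.0392]
cup [0.6319 0.0123] [0.6348 0.0087]
fresh [ 0.4347 -0.0023] [ 0.4372 -0.0039]
[[0.5318, 0.1169], [0.6943, 0.1076], [0.6819, -0.097], [0.5206, -0.087]] [0.60715  0.010125]
[ 0.6046 -0.0111]
[ 0.6021 -0.0595]
[ 0.5565 -0.0567]
[ 0.5602 -0.0087]
```

{"fn": "servo_tool", "kwargs": {
  "rows": [0.027,0.018,0.05,0.02,0.055,0.037,0.1,0.045,0.055,0.037,0.14,0.045,0.055,0.037,0.14,0.045,0.055,0.037,0.14,0.045,0.055,0.037,0.14,0.045]
}}

```text
time_s: 3.8
tool_pos: [0.5884, 0.0548, 0.2083]
tcp_rot: [[0.046, 0.999, 0.004], [0.999, -0.046, 0.001], [0.001, 0.004, -1.0]]
contact_force: [0.1, -0.3, 0.2]
opening: 0.0849
grasp_force: 0.0
```

```bash
cat >> h.py <<'E'
def look(name):
    s=get_state(); m=camera_model('wrist'); im=snapshot('wrist'); save(name,im)
    print(s['time_s'],np.round(s['tool_pos'],4),np.round(s['tcp_rot'],3).tolist()); np.save('pics/'+name,np.array(m['pose'])); return m
def go(t,yaw=None):
    s=get_state();R=np.array(s['tcp_rot']); print('tool shift',(R.T@(np.array(t)-s['tool_pos'])).round(4), 'yaw y',np.degrees(np.arctan2(R[1,1],R[0,1])).round(2))
E
python3 - <<'E'
from h import *
m=look('w2'); print(np.round(m['pose'],3)[:3,3])
for t in('round_bottle','square_bottle'):
  for d in find_in('wrist',t)[:2]: print(t,d)
for p in((.587,.0559,.131),(.5795,-.0355,.131),(.632,.012,.056)): print(w2px('wrist',p,m))
E
```

```text
3.8 [0.5884 0.0548 0.2083] [[0.046, 0.999, 0.004], [0.999, -0.046, 0.001], [0.001, 0.004, -1.0]]
[0.592 0.124 0.347]
round_bottle {'extent': [292.3, 156.0, 354.6, 233.4], 'conf': 0.89}
square_bottle {'extent': [292.8, 236.2, 347.9, 314.8], 'conf': 0.72}
[320.3909581  215.84833938]
[316.70239766 323.64070563]
[367.62083631 233.03755814]
```

View pics/w2.png

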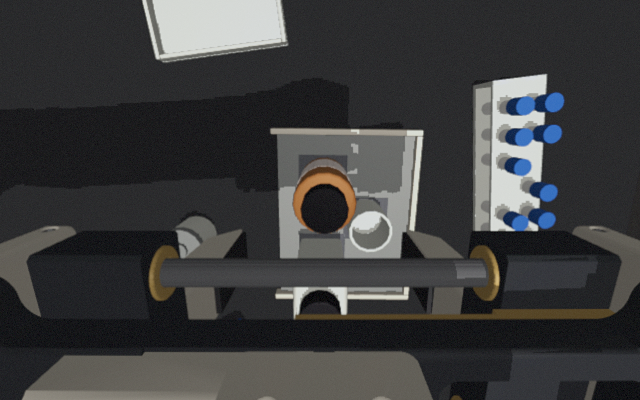

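Round bottle's cap is at (325,208), centred under the gripper. Descending.

{"fn": "servo_tool", "kwargs": {
  "rows": [0.001,-0.001,0.03,0,0.001,-0.001,0.06,0,0.001,-0.001,0.09,0,0.001,-0.001,0.114,0,0.001,-0.001,0.114,0,0.001,-0.001,0.114,0,0.001,-0.001,0.114,0]
}}

```text
time_s: 4.82
tool_pos: [0.5871, 0.0562, 0.0933]
tcp_rot: [[0.045, 0.999, 0.003], [0.999, -0.045, 0.0], [0.001, 0.003, -1.0]]
contact_force: [0.3, -0.6, -0.2]
opening: 0.0852
grasp_force: 0.0
```

{"fn": "servo_tool", "kwargs": {
  "rows": [0,0,0,0,0,0,0,0,0,0,0,0,0,0,0,0,0,0,0,0,0,0,0,0],
  "fingers": 0.04,
  "grip_force": 20
}}

```text
time_s: 5.58
tool_pos: [0.5865, 0.056, 0.0919]
tcp_rot: [[0.045, 0.999, 0.001], [0.999, -0.045, 0.0], [0.0, 0.001, -1.0]]
contact_force: [1.1, 0.3, 1.2]
opening: 0.0518
grasp_force: 19.9
```

{"fn": "servo_tool", "kwargs": {
  "rows": [0,0,-0.015,0,0,0,-0.045,0,0.01,-0.004,-0.07,0,0.04,-0.016,-0.08,0,0.08,-0.032,-0.08,0,0.12,-0.048,-0.08,0,0.16,-0.064,-0.08,0,0.2,-0.08,-0.08,0,0.24,-0.096,-0.08,0,0.275,-0.11,-0.08,0,0.298,-0.1195,-0.08,0,0.298,-0.1195,-0.08,0]
}}

```text
time_s: 7.08
tool_pos: [0.4777, 0.3617, 0.1719]
tcp_rot: [[0.04, 0.999, -0.002], [0.999, -0.04, 0.001], [0.001, -0.002, -1.0]]
contact_force: [-0.0, 0.1, -3.1]
opening: 0.0521
grasp_force: 19.9
```

{"fn": "servo_tool", "kwargs": {
  "rows": [0,0,0.02,0,0,0,0.045,0,0,0,0.065,0,0,0,0.075,0,0,0,0.081,0,0,0,0.081,0,0,0,0.081,0,0,0,0.081,0]
}}

```text
time_s: 8.07
tool_pos: [0.4803, 0.3595, 0.0914]
tcp_rot: [[0.045, 0.999, 0.001], [0.999, -0.045, 0.001], [0.001, 0.001, -1.0]]
contact_force: [0.0, -0.4, -2.2]
opening: 0.0519
grasp_force: 19.9
```

{"fn": "servo_tool", "kwargs": {
  "rows": [0,0,0.001,0,0,0,0.002,0,0,0,0.002,0]
}}

```text
time_s: 8.45
tool_pos: [0.4807, 0.3595, 0.0895]
tcp_rot: [[0.045, 0.999, 0.001], [0.999, -0.045, 0.001], [0.001, 0.001, -1.0]]
contact_force: [-0.1, 0.4, 3.5]
opening: 0.0521
grasp_force: 19.9
```

{"fn": "servo_tool", "kwargs": {
  "rows": [0,0,0,0,0,0,0,0,0,0,0,0,0,0,0,0],
  "fingers": 0.085
}}

```text
time_s: 8.95
tool_pos: [0.4798, 0.3591, 0.0886]
tcp_rot: [[0.045, 0.999, -0.0], [0.999, -0.045, -0.0], [-0.0, -0.0, -1.0]]
contact_force: [1.3, 0.0, -0.3]
opening: 0.0838
grasp_force: 0.0
```

{"fn": "servo_tool", "kwargs": {
  "rows": [0,0,-0.03,0,0,0,-0.07,0,0,0,-0.115,0,0,0,-0.115,0,0,0,-0.115,0]
}}

```text
time_s: 9.57
tool_pos: [0.4796, 0.3589, 0.2034]
tcp_rot: [[0.045, 0.999, -0.0], [0.999, -0.045, -0.0], [-0.0, -0.0, -1.0]]
contact_force: [-0.2, -0.1, 0.5]
opening: 0.0852
grasp_force: 0.0
```

```bash
python3 - <<'E'
from h import *
s=get_state();print(s['tool_pos'],s['time_s']); go((.58,-.035,.21))
for c in('top',):
    im=snapshot(c); a=cv2.resize(im[150:290,140:365],(788,490),interpolation=2); save('t3',a)
E
```

```text
[0.47964835 0.35894818 0.20344917] 9.575
tool shift [-0.389   0.1179 -0.0065] yaw y -2.57
```

View pics/t3.png

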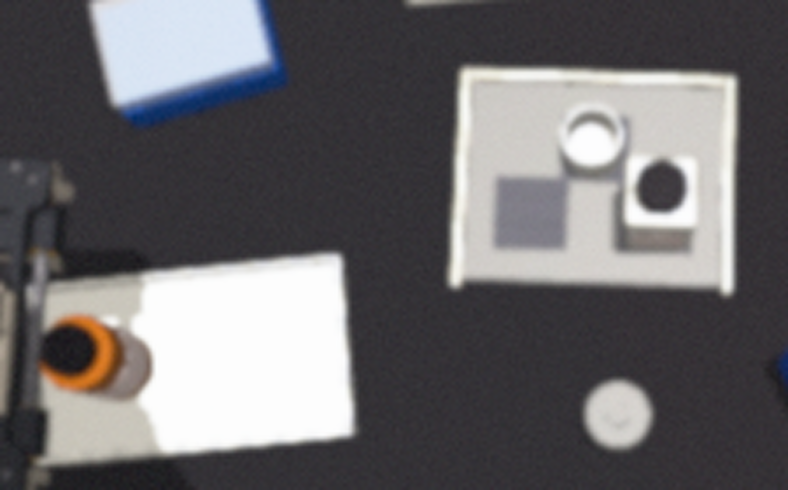

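The amber bottle stands upright in the tray, and its mark is now visible at crop (531,213). On to the square bottle.

{"fn": "servo_tool", "kwargs": {
  "rows": [-0.04,0.012,0,0,-0.09,0.027,0,0,-0.145,0.044,0,0,-0.2,0.061,0,0,-0.255,0.077,0,0,-0.31,0.094,0,0,-0.36,0.109,0,0,-0.389,0.118,0,0,-0.389,0.118,0,0,-0.389,0.118,0,0,-0.389,0.118,0,0]
}}

```text
time_s: 11.0
tool_pos: [0.5798, -0.0328, 0.2031]
tcp_rot: [[0.042, 0.999, -0.001], [0.999, -0.042, 0.001], [0.001, -0.001, -1.0]]
contact_force: [-0.2, 0.7, 0.6]
opening: 0.085
grasp_force: 0.0
```

```bash
python3 - <<'E'
from h import *
print('mark',px2w('top',(291.8,210.8),.006))
m=look('w4')
im=cv2.imread('pics/w4.png');
for z,p in((.131,(.58,-.035)),(.056,(.632,.012))): print(w2px('wrist',(*p,z),m))
print('tcp',w2px('wrist',get_state()['tool_pos'],m), w2px('wrist',(.58,-.035,.11),m))
cv2.imwrite('pics/w4c.png',cv2.resize(im[60:260,200:460],(780,600),interpolation=2))
E
```

```text
mark [0.58653681 0.0573156  0.006     ]
11.0 [ 0.5798 -0.0328  0.2031] [[0.042, 0.999, -0.001], [0.999, -0.042, 0.001], [0.001, -0.001, -1.0]]
[323.16990861 222.28425477]
[377.78227972 145.12559384]
tcp [322.68217765 265.25973702] [323.23383781 213.74214006]
```

View pics/w4c.png

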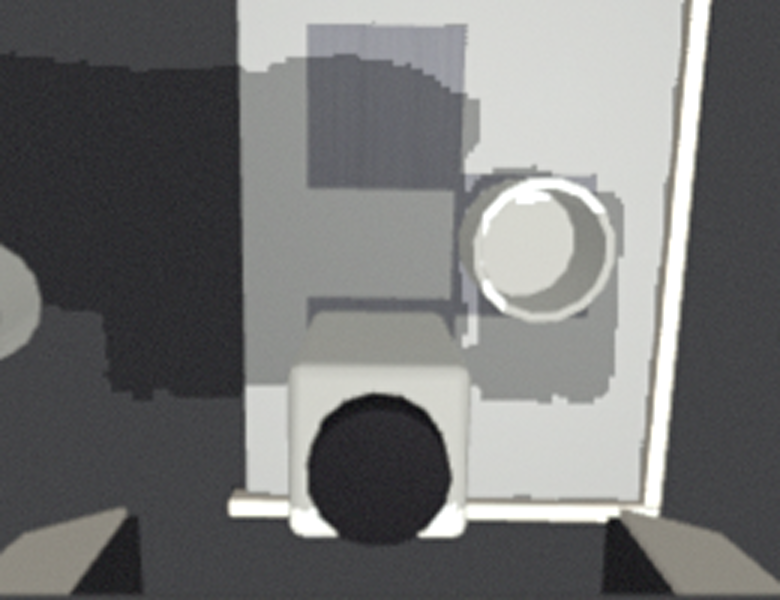

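{"fn": "servo_tool", "kwargs": {
  "rows": [0.001,0,0.03,0,0.001,0,0.06,0,0.001,0,0.09,0,0.001,0,0.11,0,0.001,0,0.11,0,0.001,0,0.11,0,0.001,0,0.11,0]
}}

```text
time_s: 11.92
tool_pos: [0.5814, -0.0336, 0.095]
tcp_rot: [[0.045, 0.999, 0.002], [0.999, -0.045, 0.0], [0.0, 0.002, -1.0]]
contact_force: [-0.6, 0.3, 0.4]
opening: 0.0848
grasp_force: 0.0
```

{"fn": "servo_tool", "kwargs": {
  "rows": [0,0,0,0,0,0,0,0,0,0,0,0,0,0,0,0,0,0,0,0,0,0,0,0],
  "fingers": 0.036,
  "grip_force": 20
}}

```text
time_s: 12.68
tool_pos: [0.5805, -0.0338, 0.0937]
tcp_rot: [[0.045, 0.999, 0.0], [0.999, -0.045, -0.0], [-0.0, 0.0, -1.0]]
contact_force: [-0.0, -0.4, -0.4]
opening: 0.0481
grasp_force: 20.0
```

```bash
python3 - <<'E'
from h import *
go((.489,.253,.09))
E
```

```text
tool shift [ 0.2824 -0.1043  0.0037] yaw y -2.58
```

{"fn": "servo_tool", "kwargs": {
  "rows": [0,0,-0.015,0,0,0,-0.045,0,0.01,-0.004,-0.07,0,0.04,-0.015,-0.08,0,0.08,-0.03,-0.08,0,0.12,-0.044,-0.08,0,0.16,-0.059,-0.08,0,0.2,-0.074,-0.08,0,0.24,-0.089,-0.08,0,0.27,-0.1,-0.08,0,0.282,-0.104,-0.08,0,0.282,-0.104,-0.08,0]
}}

```text
time_s: 14.18
tool_pos: [0.4891, 0.2527, 0.174]
tcp_rot: [[0.044, 0.999, 0.0], [0.999, -0.044, -0.0], [-0.0, 0.0, -1.0]]
contact_force: [0.2, -0.4, -2.8]
opening: 0.0478
grasp_force: 20.0
```

{"fn": "servo_tool", "kwargs": {
  "rows": [0,0,0.02,0,0,0,0.045,0,0,0,0.065,0,0,0,0.075,0,0,0,0.081,0,0,0,0.083,0,0,0,0.083,0,0,0,0.083,0]
}}

```text
time_s: 15.18
tool_pos: [0.49, 0.2527, 0.0915]
tcp_rot: [[0.045, 0.999, 0.002], [0.999, -0.045, 0.001], [0.001, 0.002, -1.0]]
contact_force: [0.5, -1.5, 1.2]
opening: 0.0478
grasp_force: 20.0
```

{"fn": "servo_tool", "kwargs": {
  "rows": [0,0,0,0,0,0,0,0,0,0,0,0,0,0,0,0],
  "fingers": 0.085
}}

```text
time_s: 15.68
tool_pos: [0.4891, 0.2527, 0.0907]
tcp_rot: [[0.045, 0.999, -0.0], [0.999, -0.045, 0.0], [0.0, -0.0, -1.0]]
contact_force: [0.3, -0.7, 0.2]
opening: 0.0824
grasp_force: 0.0
```

{"fn": "servo_tool", "kwargs": {
  "rows": [0,0,-0.03,0,0,0,-0.07,0,0,0,-0.115,0,0,0,-0.115,0,0,0,-0.115,0]
}}

```text
time_s: 16.3
tool_pos: [0.4888, 0.2525, 0.2053]
tcp_rot: [[0.045, 0.999, -0.0], [0.999, -0.045, -0.0], [-0.0, -0.0, -1.0]]
contact_force: [-0.2, -0.3, -0.1]
opening: 0.0849
grasp_force: 0.0
```

```bash
python3 - <<'E'
from h import *
go((.633,.0115,.2))
im=snapshot('top'); save('t5',cv2.resize(im[150:290,140:365],(788,490),interpolation=2))
E
```

```text
tool shift [-0.2342  0.1549  0.0053] yaw y -2.57
```

View pics/t5.png

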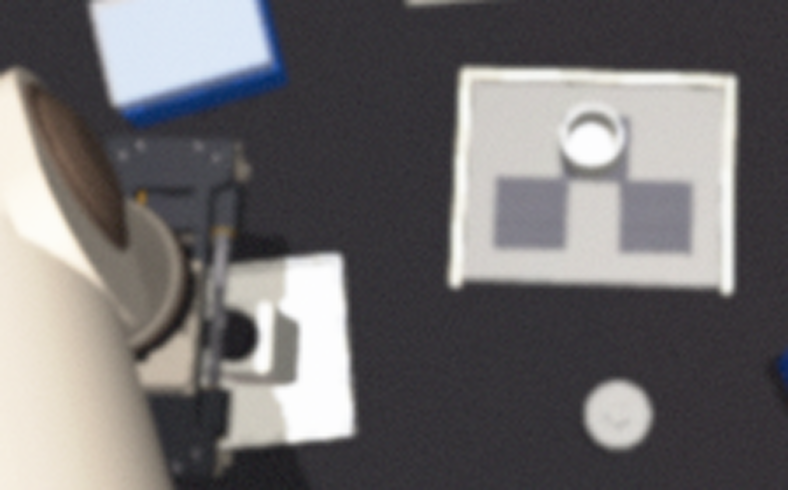

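{"fn": "servo_tool", "kwargs": {
  "rows": [-0.03,0.02,0,0,-0.08,0.053,0,0,-0.13,0.086,0,0,-0.18,0.119,0,0,-0.22,0.145,0,0,-0.235,0.155,0.03,0,-0.235,0.155,0.07,0,-0.235,0.155,0.1,0,-0.235,0.155,0.105,0,-0.235,0.155,0.105,0,-0.235,0.155,0.105,0,-0.235,0.155,0.105,0],
  "fingers": 0.072
}}

```text
time_s: 17.85
tool_pos: [0.6344, 0.011, 0.1021]
tcp_rot: [[0.045, 0.999, 0.002], [0.999, -0.045, 0.0], [0.0, 0.002, -1.0]]
contact_force: [0.2, -0.2, 0.3]
opening: 0.0717
grasp_force: 0.0
```

```bash
python3 - <<'E'
from h import *
a=px2w('top',(291.77,210.8),.006)[:2];b=px2w('top',(327.46,211.7),.006)[:2];e=(a-b)/np.linalg.norm(a-b);x=np.array([e[1],-e[0]])
print(a,b,np.linalg.norm(a-b),np.degrees(np.arctan2(x[1],x[0])),'rear',(a+b)/2+.05*x)
m=look('w6');print('tcp',w2px('wrist',get_state()['tool_pos'],m),w2px('wrist',(.633,.0105,.056),m))
im=cv2.imread('pics/w6.png');cv2.imwrite('pics/w6c.png',cv2.resize(im[140:340,200:460],(780,600),interpolation=2))
E
```

```text
[0.58653887 0.05739285] [ 0.58170672 -0.03435617] 0.09187617779956359 -3.014816988814342 rear [0.6340536  0.00888863]
17.85 [0.6344 0.011  0.1021] [[0.045, 0.999, 0.002], [0.999, -0.045, 0.0], [0.0, 0.002, -1.0]]
tcp [322.05677465 264.68110637] [320.31760995 232.83806192]
```

View pics/w6c.png

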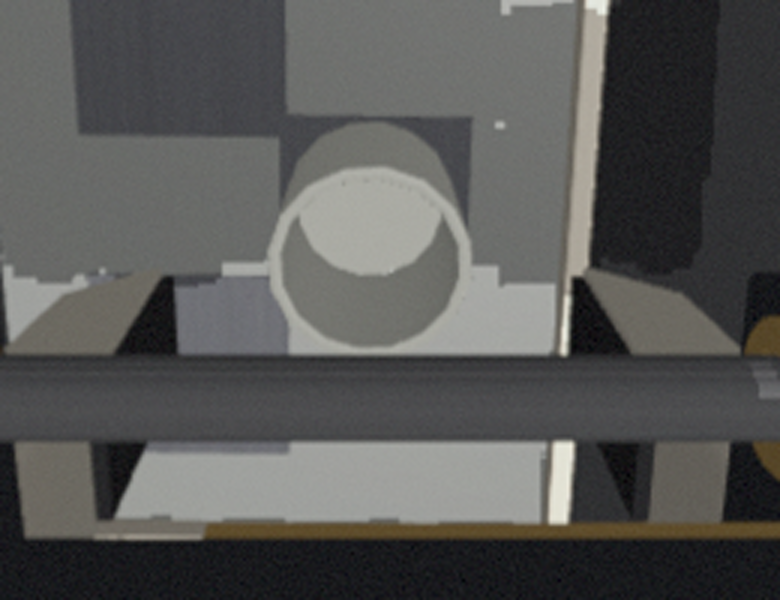

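The cup rim, at crop (370,257), is centred between the fingers. I descend and grip gently.

{"fn": "servo_tool", "kwargs": {
  "rows": [0,0,0.02,0,0,0,0.04,0,0,0,0.055,0,0,0,0.055,0,0,0,0.055,0,0,0,0.055,0]
}}

```text
time_s: 18.65
tool_pos: [0.6342, 0.0109, 0.0464]
tcp_rot: [[0.045, 0.999, 0.001], [0.999, -0.045, 0.0], [0.0, 0.001, -1.0]]
contact_force: [-0.1, -0.3, -0.1]
opening: 0.0718
grasp_force: 0.0
```

{"fn": "servo_tool", "kwargs": {
  "rows": [0,0,0,0,0,0,0,0,0,0,0,0,0,0,0,0,0,0,0,0],
  "fingers": 0.034,
  "grip_force": 8
}}

```text
time_s: 19.27
tool_pos: [0.6336, 0.0109, 0.0459]
tcp_rot: [[0.045, 0.999, 0.0], [0.999, -0.045, 0.0], [0.0, 0.0, -1.0]]
contact_force: [-0.1, -0.4, 1.6]
opening: 0.0429
grasp_force: 8.0
```

```bash
python3 - <<'E'
from h import *
go((.491,-.307,.045))
E
```

```text
tool shift [-0.324  -0.1281  0.0008] yaw y -2.58
```

{"fn": "servo_tool", "kwargs": {
  "rows": [0,0,-0.015,0,0,0,-0.05,0,0,0,-0.095,0,0,0,-0.135,0,-0.01,-0.004,-0.155,0,-0.045,-0.018,-0.16,0,-0.09,-0.036,-0.16,0,-0.14,-0.055,-0.16,0,-0.19,-0.075,-0.16,0,-0.24,-0.095,-0.16,0,-0.285,-0.113,-0.16,0,-0.315,-0.124,-0.16,0]
}}

```text
time_s: 20.78
tool_pos: [0.4924, -0.3014, 0.2054]
tcp_rot: [[0.049, 0.999, -0.002], [0.999, -0.049, -0.0], [-0.001, -0.002, -1.0]]
contact_force: [1.2, 0.4, -0.2]
opening: 0.0425
grasp_force: 8.0
```

{"fn": "servo_tool", "kwargs": {
  "rows": [-0.009,-0.004,0,0,-0.009,-0.004,0.03,0,-0.009,-0.004,0.07,0,-0.009,-0.004,0.11,0,-0.009,-0.004,0.145,0,-0.009,-0.004,0.158,0,-0.009,-0.004,0.163,0,-0.009,-0.004,0.163,0,-0.009,-0.004,0.163,0,-0.009,-0.004,0.163,0]
}}

```text
time_s: 22.02
tool_pos: [0.4917, -0.3072, 0.0435]
tcp_rot: [[0.045, 0.999, 0.001], [0.999, -0.045, -0.001], [-0.001, 0.001, -1.0]]
contact_force: [0.3, -0.5, 0.6]
opening: 0.0426
grasp_force: 8.0
```

{"fn": "servo_tool", "kwargs": {
  "rows": [0,0,0,0,0,0,0,0,0,0,0,0,0,0,0,0],
  "fingers": 0.064
}}

```text
time_s: 22.52
tool_pos: [0.491, -0.307, 0.0427]
tcp_rot: [[0.045, 0.999, -0.0], [0.999, -0.045, 0.0], [0.0, -0.0, -1.0]]
contact_force: [-0.1, -0.7, 1.0]
opening: 0.0637
grasp_force: 0.0
```

{"fn": "servo_tool", "kwargs": {
  "rows": [0,0,-0.02,0,0,0,-0.06,0,0,0,-0.11,0,0,0,-0.16,0,0,0,-0.16,0,0,0,-0.16,0]
}}

```text
time_s: 23.28
tool_pos: [0.491, -0.3069, 0.2035]
tcp_rot: [[0.045, 0.999, 0.001], [0.999, -0.045, -0.0], [-0.0, 0.001, -1.0]]
contact_force: [0.6, 1.3, -0.2]
opening: 0.0641
grasp_force: 0.0
```

```bash
python3 - <<'E'
from h import *
go((.4355,-.003,.09))
a=snapshot('top')[180:300,360:500]; b=snapshot('side')[270:400,220:360]
c=np.zeros((390,800,3),np.uint8); c[:343,:400]=cv2.resize(a,(400,343)); c[:371,400:]=cv2.resize(b,(400,371)); save('d7',c)
E
```

```text
tool shift [ 0.3011 -0.0692  0.1134] yaw y -2.57
```

View pics/d7.png

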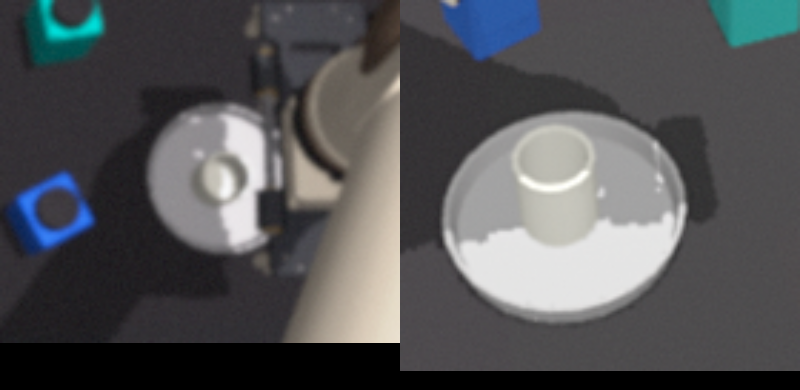

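The empty cup stands upright near the centre of the dish. Next is the fresh cup.

{"fn": "servo_tool", "kwargs": {
  "rows": [0.03,-0.007,0,0,0.08,-0.018,0,0,0.13,-0.03,0,0,0.18,-0.041,0,0,0.23,-0.053,0,0,0.275,-0.063,0,0,0.301,-0.069,0,0,0.301,-0.069,0.03,0,0.301,-0.069,0.07,0,0.301,-0.069,0.105,0,0.301,-0.069,0.105,0,0.301,-0.069,0.105,0],
  "fingers": 0.074
}}

```text
time_s: 24.88
tool_pos: [0.4357, -0.0034, 0.098]
tcp_rot: [[0.045, 0.999, -0.001], [0.999, -0.045, -0.0], [-0.0, -0.001, -1.0]]
contact_force: [0.3, 0.4, 0.2]
opening: 0.0743
grasp_force: 0.0
```

```bash
python3 - <<'E'
from h import *
m=look('w8');print(w2px('wrist',(.4355,-.003,.05),m)+[3,7])
im=cv2.imread('pics/w8.png');cv2.imwrite('pics/w8c.png',cv2.resize(im[140:340,200:460],(780,600),interpolation=2))
E
```

```text
24.875 [ 0.4357 -0.0034  0.098 ] [[0.045, 0.999, -0.001], [0.999, -0.045, -0.0], [-0.0, -0.001, -1.0]]
[325.37286567 237.42042168]
```

View pics/w8c.png

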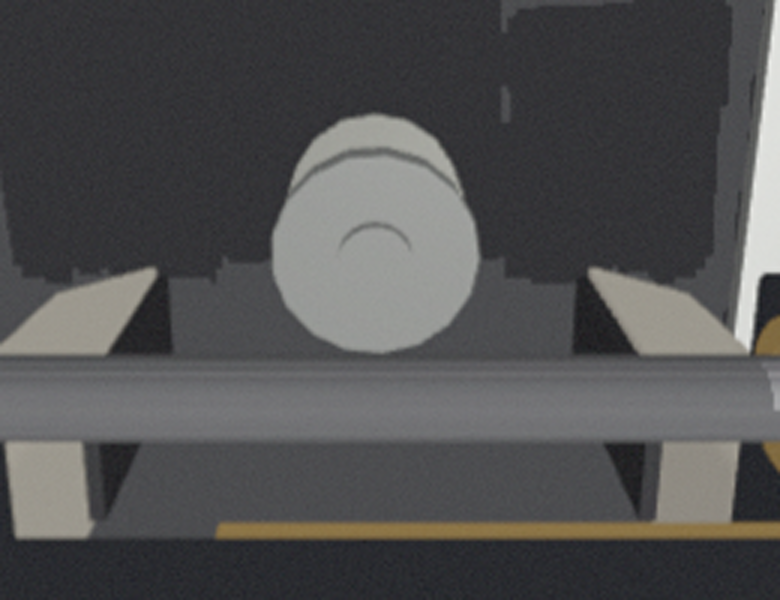

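{"fn": "servo_tool", "kwargs": {
  "rows": [0,0,0.02,0,0,0,0.045,0,0,0,0.06,0,0,0,0.06,0,0,0,0.06,0,0,0,0.06,0]
}}

```text
time_s: 25.68
tool_pos: [0.4364, -0.0032, 0.0385]
tcp_rot: [[0.045, 0.999, 0.002], [0.999, -0.045, 0.0], [0.0, 0.002, -1.0]]
contact_force: [-0.5, -0.1, -0.7]
opening: 0.0738
grasp_force: 0.0
```

{"fn": "servo_tool", "kwargs": {
  "rows": [0,0,0,0,0,0,0,0,0,0,0,0,0,0,0,0,0,0,0,0],
  "fingers": 0.034,
  "grip_force": 12
}}

```text
time_s: 26.3
tool_pos: [0.4357, -0.0032, 0.0377]
tcp_rot: [[0.045, 0.999, 0.0], [0.999, -0.045, 0.0], [0.0, 0.0, -1.0]]
contact_force: [-0.2, -0.1, 1.0]
opening: 0.0444
grasp_force: 12.0
```

```bash
python3 - <<'E'
from h import *
go((.634,.0095,.045))
E
```

```text
tool shift [ 0.0216  0.1975 -0.0073] yaw y -2.58
```

{"fn": "servo_tool", "kwargs": {
  "rows": [0,0,-0.015,0,0,0.005,-0.045,0,0.004,0.035,-0.06,0,0.008,0.075,-0.06,0,0.013,0.115,-0.06,0,0.017,0.155,-0.06,0,0.02,0.185,-0.06,0,0.0215,0.1975,-0.06,0,0.0215,0.1975,-0.05,0,0.0215,0.1975,-0.03,0,0.0215,0.1975,-0.03,0,0.0215,0.1975,-0.03,0]
}}

```text
time_s: 27.8
tool_pos: [0.633, 0.0092, 0.0672]
tcp_rot: [[0.045, 0.999, -0.001], [0.999, -0.045, -0.0], [-0.0, -0.001, -1.0]]
contact_force: [-0.2, -0.1, 0.2]
opening: 0.0444
grasp_force: 12.0
```

{"fn": "servo_tool", "kwargs": {
  "rows": [0,0,0.01,0,0,0,0.018,0,0,0,0.023,0,0,0,0.024,0,0,0,0.024,0,0,0,0.024,0]
}}

```text
time_s: 28.55
tool_pos: [0.6341, 0.0094, 0.0437]
tcp_rot: [[0.045, 0.999, 0.0], [0.999, -0.045, 0.0], [0.0, 0.0, -1.0]]
contact_force: [-0.0, -0.1, -1.8]
opening: 0.0443
grasp_force: 12.0
```

{"fn": "servo_tool", "kwargs": {
  "rows": [0,0,0.0005,0,0,0,0.001,0,0,0,0.001,0]
}}

```text
time_s: 28.92
tool_pos: [0.6342, 0.0094, 0.0436]
tcp_rot: [[0.045, 0.999, 0.001], [0.999, -0.045, 0.0], [0.0, 0.001, -1.0]]
contact_force: [-2.9, -0.1, 6.4]
opening: 0.0447
grasp_force: 12.0
```

{"fn": "servo_tool", "kwargs": {
  "rows": [0,0,0,0,0,0,0,0,0,0,0,0,0,0,0,0],
  "fingers": 0.068
}}

```text
time_s: 29.42
tool_pos: [0.6338, 0.0093, 0.0425]
tcp_rot: [[0.045, 0.999, -0.0], [0.999, -0.045, -0.0], [-0.0, -0.0, -1.0]]
contact_force: [0.9, -0.6, 0.6]
opening: 0.0678
grasp_force: 0.0
```

{"fn": "servo_tool", "kwargs": {
  "rows": [0,0,-0.02,0,0,0,-0.06,0,0,0,-0.11,0,0,0,-0.16,0,0.03,-0.02,-0.16,0,0.08,-0.053,-0.16,0,0.13,-0.086,-0.16,0,0.18,-0.119,-0.16,0,0.22,-0.145,-0.16,0,0.2355,-0.1555,-0.16,0,0.2355,-0.1555,-0.16,0,0.2355,-0.1555,-0.16,0]
}}

```text
time_s: 30.92
tool_pos: [0.4906, 0.2494, 0.2031]
tcp_rot: [[0.048, 0.999, 0.001], [0.999, -0.048, -0.001], [-0.001, 0.001, -1.0]]
contact_force: [0.4, -0.6, -0.5]
opening: 0.0678
grasp_force: 0.0
```

```bash
python3 - <<'E'
from h import *
go((.489,.2525,.0925))
im=snapshot('top'); save('t9f',im); save('t9',cv2.resize(im[160:240,260:360],(800,600) if 0 else (740,592),interpolation=2))
print(w2px('top',(.634,.0089,.05)))
E
```

```text
tool shift [ 0.0031 -0.0018  0.1106] yaw y -2.74
[309.89305864 188.43470356]
```

View pics/t9.png

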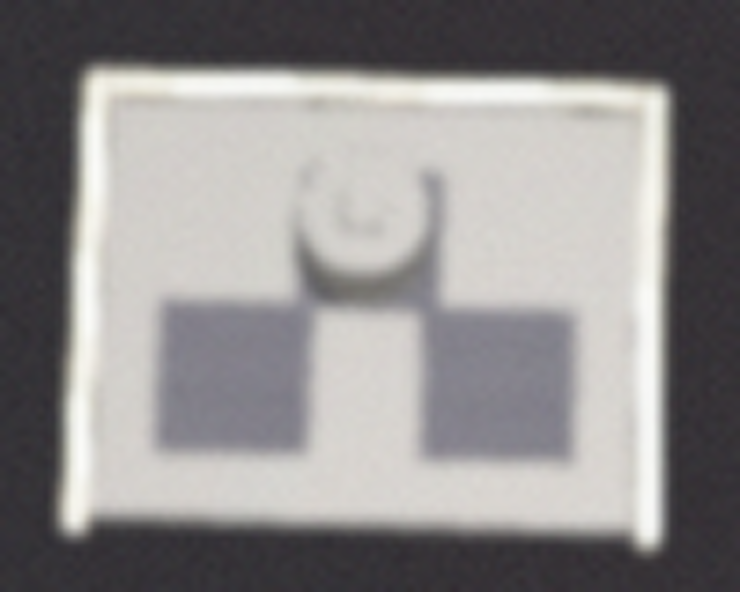

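The fresh cup is within about 1.5 mm of the mark centre. I bring the square bottle back first.

{"fn": "servo_tool", "kwargs": {
  "rows": [0.001,0,0,0,0.001,0,0.03,0,0.001,0,0.06,0,0.001,0,0.09,0,0.001,0,0.111,0,0.001,0,0.111,0,0.001,0,0.111,0,0.001,0,0.111,0],
  "fingers": 0.085
}}

```text
time_s: 31.98
tool_pos: [0.4902, 0.2529, 0.0929]
tcp_rot: [[0.045, 0.999, 0.002], [0.999, -0.045, 0.001], [0.001, 0.002, -1.0]]
contact_force: [0.1, 0.4, 1.3]
opening: 0.0853
grasp_force: 0.0
```

{"fn": "servo_tool", "kwargs": {
  "rows": [0,0,0,0,0,0,0,0,0,0,0,0,0,0,0,0,0,0,0,0,0,0,0,0],
  "fingers": 0.036,
  "grip_force": 20
}}

```text
time_s: 32.72
tool_pos: [0.4893, 0.2526, 0.0917]
tcp_rot: [[0.045, 0.999, 0.0], [0.999, -0.045, 0.0], [0.0, 0.0, -1.0]]
contact_force: [0.8, 0.5, 0.4]
opening: 0.0481
grasp_force: 20.0
```

```bash
python3 - <<'E'
from h import *
go((.5805,-.0338,.0937))
E
```

```text
tool shift [-0.2821  0.104  -0.002 ] yaw y -2.58
```

{"fn": "servo_tool", "kwargs": {
  "rows": [0,0,-0.015,0,0,0,-0.045,0,-0.01,0.004,-0.07,0,-0.04,0.015,-0.08,0,-0.08,0.03,-0.08,0,-0.12,0.044,-0.08,0,-0.16,0.059,-0.08,0,-0.2,0.074,-0.08,0,-0.24,0.088,-0.08,0,-0.27,0.1,-0.08,0,-0.282,0.104,-0.08,0,-0.282,0.104,-0.08,0]
}}

```text
time_s: 34.22
tool_pos: [0.5801, -0.0339, 0.1718]
tcp_rot: [[0.046, 0.999, -0.001], [0.999, -0.046, 0.0], [0.0, -0.001, -1.0]]
contact_force: [-0.3, 1.0, -2.7]
opening: 0.0475
grasp_force: 20.0
```

{"fn": "servo_tool", "kwargs": {
  "rows": [0,0,0,0,0,0,0.02,0,0,0,0.045,0,0,0,0.065,0,0,0,0.074,0,0,0,0.078,0,0,0,0.079,0,0,0,0.079,0,0,0,0.079,0]
}}

```text
time_s: 35.35
tool_pos: [0.581, -0.0334, 0.0935]
tcp_rot: [[0.045, 0.999, 0.001], [0.999, -0.045, 0.0], [0.001, 0.001, -1.0]]
contact_force: [-0.9, 2.1, 1.8]
opening: 0.0476
grasp_force: 20.0
```

{"fn": "servo_tool", "kwargs": {
  "rows": [0,0,0,0,0,0,0,0,0,0,0,0]
}}

```text
time_s: 35.72
tool_pos: [0.5811, -0.0335, 0.0935]
tcp_rot: [[0.045, 0.999, 0.001], [0.999, -0.045, 0.0], [0.001, 0.001, -1.0]]
contact_force: [-1.0, 1.7, 6.0]
opening: 0.0478
grasp_force: 20.0
```

{"fn": "servo_tool", "kwargs": {
  "rows": [0,0,0,0,0,0,0,0,0,0,0,0,0,0,0,0],
  "fingers": 0.085
}}

```text
time_s: 36.22
tool_pos: [0.5803, -0.034, 0.0926]
tcp_rot: [[0.045, 0.999, -0.0], [0.999, -0.045, -0.0], [-0.0, -0.0, -1.0]]
contact_force: [0.3, -0.3, 0.6]
opening: 0.0825
grasp_force: 0.0
```

{"fn": "servo_tool", "kwargs": {
  "rows": [0,0,-0.03,0,0,0,-0.07,0,0,0,-0.11,0,0.04,-0.012,-0.11,0,0.09,-0.028,-0.11,0,0.145,-0.044,-0.11,0,0.2,-0.061,-0.11,0,0.255,-0.078,-0.11,0,0.31,-0.095,-0.11,0,0.36,-0.11,-0.11,0,0.388,-0.118,-0.11,0,0.388,-0.118,-0.11,0]
}}

```text
time_s: 37.72
tool_pos: [0.4781, 0.3626, 0.2025]
tcp_rot: [[0.039, 0.999, -0.001], [0.999, -0.039, 0.001], [0.001, -0.001, -1.0]]
contact_force: [-0.3, -0.3, -0.3]
opening: 0.085
grasp_force: 0.0
```

{"fn": "servo_tool", "kwargs": {
  "rows": [0,0,0,0,0,0,0,0,0,0,0,0]
}}

```text
time_s: 38.1
tool_pos: [0.4807, 0.3578, 0.2028]
tcp_rot: [[0.047, 0.999, 0.0], [0.999, -0.047, -0.0], [-0.0, 0.0, -1.0]]
contact_force: [-0.2, 0.2, 0.7]
opening: 0.0851
grasp_force: 0.0
```

```bash
python3 - <<'E'
from h import *
go((.4798,.359,.0895))
E
```

```text
tool shift [ 0.0012 -0.0009  0.1133] yaw y -2.7
```

{"fn": "servo_tool", "kwargs": {
  "rows": [0,-0.0005,0.03,0,0,-0.0005,0.06,0,0,-0.0005,0.09,0,0,-0.0005,0.113,0,0,-0.0005,0.113,0,0,-0.0005,0.113,0,0,-0.0005,0.113,0]
}}

```text
time_s: 38.98
tool_pos: [0.4804, 0.3597, 0.0912]
tcp_rot: [[0.045, 0.999, 0.002], [0.999, -0.045, 0.002], [0.002, 0.002, -1.0]]
contact_force: [0.9, 0.3, -0.0]
opening: 0.085
grasp_force: 0.0
```

{"fn": "servo_tool", "kwargs": {
  "rows": [0,0,0,0,0,0,0,0,0,0,0,0,0,0,0,0,0,0,0,0,0,0,0,0],
  "fingers": 0.04
}}

```text
time_s: 39.72
tool_pos: [0.4799, 0.3592, 0.0899]
tcp_rot: [[0.045, 0.999, 0.001], [0.999, -0.045, 0.0], [0.0, 0.001, -1.0]]
contact_force: [1.0, -0.3, 0.2]
opening: 0.0518
grasp_force: 19.9
```

```bash
python3 - <<'E'
from h import *
go((.5867,.0562,.0919))
E
```

```text
tool shift [-0.2979  0.1204 -0.002 ] yaw y -2.59
```

{"fn": "servo_tool", "kwargs": {
  "rows": [0,0,-0.015,0,0,0,-0.045,0,-0.01,0.004,-0.07,0,-0.04,0.016,-0.08,0,-0.08,0.032,-0.08,0,-0.12,0.048,-0.08,0,-0.16,0.065,-0.08,0,-0.2,0.081,-0.08,0,-0.24,0.097,-0.08,0,-0.275,0.111,-0.08,0,-0.298,0.1202,-0.08,0,-0.298,0.1202,-0.08,0]
}}

```text
time_s: 41.22
tool_pos: [0.5863, 0.053, 0.1701]
tcp_rot: [[0.049, 0.999, -0.0], [0.999, -0.049, -0.001], [-0.001, -0.0, -1.0]]
contact_force: [-1.2, 0.2, -2.6]
opening: 0.0517
grasp_force: 19.9
```

{"fn": "servo_tool", "kwargs": {
  "rows": [0,0,0,0,0,0,0.02,0,0,0,0.045,0,0,0,0.065,0,0,0,0.074,0,0,0,0.078,0,0,0,0.079,0,0,0,0.079,0,0,0,0.079,0]
}}

```text
time_s: 42.35
tool_pos: [0.5866, 0.0564, 0.0915]
tcp_rot: [[0.045, 0.999, 0.001], [0.999, -0.045, 0.001], [0.001, 0.001, -1.0]]
contact_force: [-1.2, 0.4, 2.8]
opening: 0.0518
grasp_force: 19.9
```

{"fn": "servo_tool", "kwargs": {
  "rows": [0,0,0,0,0,0,0,0,0,0,0,0]
}}

```text
time_s: 42.72
tool_pos: [0.5868, 0.0564, 0.0914]
tcp_rot: [[0.045, 0.999, 0.001], [0.999, -0.045, 0.0], [0.001, 0.001, -1.0]]
contact_force: [-1.1, 1.3, 6.1]
opening: 0.0517
grasp_force: 19.9
```

{"fn": "servo_tool", "kwargs": {
  "rows": [0,0,0,0,0,0,0,0,0,0,0,0,0,0,0,0],
  "fingers": 0.085
}}

```text
time_s: 43.22
tool_pos: [0.586, 0.0559, 0.0905]
tcp_rot: [[0.045, 0.999, -0.0], [0.999, -0.045, -0.0], [-0.0, -0.0, -1.0]]
contact_force: [0.1, 0.0, 0.7]
opening: 0.0835
grasp_force: 0.0
```

{"fn": "servo_tool", "kwargs": {
  "rows": [0,0,-0.03,0,0,0,-0.07,0,0,0,-0.12,0,0.04,-0.012,-0.16,0,0.09,-0.028,-0.16,0,0.14,-0.044,-0.16,0,0.19,-0.061,-0.16,0,0.24,-0.078,-0.16,0,0.28,-0.09,-0.16,0,0.3,-0.1,-0.16,0,0.3,-0.1,-0.16,0,0.3,-0.1,-0.16,0]
}}

```text
time_s: 44.72
tool_pos: [0.5005, 0.3586, 0.2506]
tcp_rot: [[0.046, 0.999, 0.0], [0.999, -0.046, -0.001], [-0.001, 0.0, -1.0]]
contact_force: [-0.9, -0.5, -0.2]
opening: 0.0851
grasp_force: 0.0
```

```bash
python3 - <<'E'
from h import *
a=snapshot('top'); b=snapshot('side')
c=np.zeros((600,800,3),np.uint8); c[:600,:430]=cv2.resize(a[150:290,255:355],(430,600),interpolation=2); c[:370,430:]=cv2.resize(b[140:280,225:365],(370,370)); save('fin',c)
a0=cv2.imread('pics/top0.png')[...,::-1]
d=cv2.absdiff(a[160:245,262:360],np.ascontiguousarray(a0[160:245,262:360])).max(2); print((d>60).sum(), np.argwhere(d>60).mean(0) if (d>60).any() else '')
s=get_state();print(s['time_s'],s['contact_force'])
E
```

```text
126 [32.00793651 45.28571429]
44.825 [0.61145254 0.34857933 0.29090401]
```

View pics/fin.png

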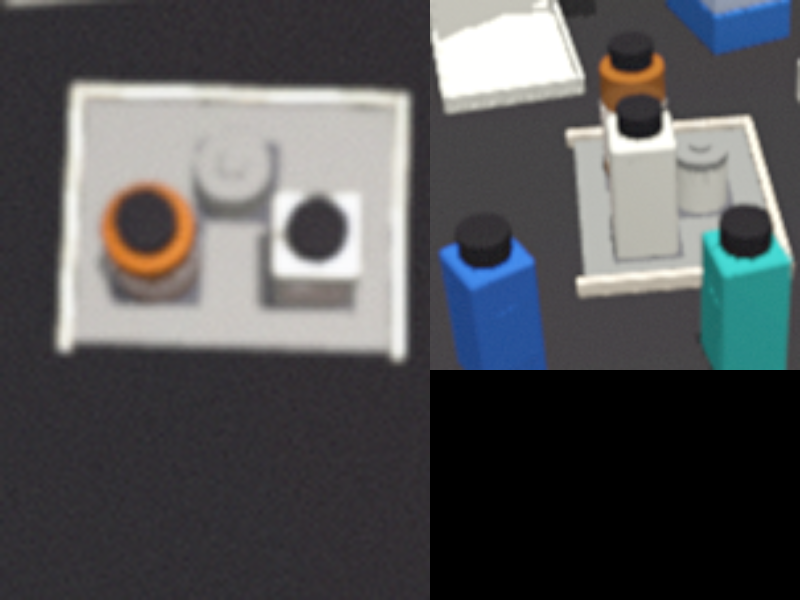

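The final picture shows everything in place and upright: amber cap at (147,222), square cap at (317,229) and fresh cup at (233,170). The look-alikes haven't moved, so I'm handing in.

```bash
python3 -c "
from plant import *
print(close_job())"
```

```text
the job is handed in; nothing more can be done
None
```

The job is handed in at about 45 s: the empty cup is in the dish, the fresh cup stands about 1.5 mm off the rear mark's centre, and both bottles are back upright on their spots.

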